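Set a tube roller mixer's two click selectors and start it

ROBOT

A 6-joint arm with a two-finger parallel gripper is mounted at the origin on a cart in front of the work surface, level with it; the furniture and walls round the work are solid. World frame = base frame: x ahead of the robot, y to its left, z up, the work surface at z = 0. Lengths are in m, angles in rad, forces in N, time in s.
With the tool pointing down it reaches from about 0.3 to 0.875 m from the base axis. Payload 6.4 kg.
Tool frame: the origin (TCP) lies on the centre line of the jaws, within the pads' length; the fingertips stand 14 mm ahead of it and the grasp point (between the pads) lies 5 mm behind it; z points along the fingers, y is the direction in which the jaws open and shut (so a half turn about z gives the same grasp; the last joint's range is limited). The gripper opens to 85 mm and grips with 20 to 120 N. Pads are 22 mm wide; open, the fingers measure 114 mm over their backs; the gripper's body (76 mm by 85 mm) begins 54 mm behind the grasp point. The pads swing forward as they close: fully open they stand 13 mm farther back than shut.
Start: joints at [-1.543, 0.181, 1.607, -0, 1.354, -0.206], TCP at [0.133, -0.559, 0.245] pointing down, gripper open.
Joint ranges: [-2.99, 2.99], [-0.89, 2.07], [0.3, 2.58], [-1.14, 4.28], [0, 2.63], [-3.12, 3.12]. Speed limits (rad/s): [2.57, 2.57, 3.01, 3.14, 3.14, 3.14].

INTERFACE

Orientations are given as a unit quaternion [w, x, y, z].
In Python, from bench import * gives the robot as it stands.
- The arm moves only by the tool servo_tool, never from a script. Its argument "plan" is a list that holds one entry, the list of rows, each a list of 5 numbers: the shift along the world's x, y, z in m, then the turn about the world's z in rad, then the gripper command: -1 is shut, 1 is fully open, values between are in proportion. In form: [[[tx, ty, tz, roll, claw], ...]]. A call has 1 to 8 rows; each row shifts and turns the commanded pose from where the row before left it; what a row does not reach is not made up. A row lasts 1/10 s, in which the tool goes at most 50 mm and 8.59 degrees, less where a joint would pass 70% of its speed; a pose out of reach is approached as far as the arm can. A call with a gripper value outside its range is refused whole. The fingers move at their own pace and stop on an object; the grip force is fixed at half the most. Time passes only in rows, so rows that do not move let the fingers close. It gives the time, the measured TCP pose, the force and the opening at its end, in the units of the state.
- get_obs(): the state, without advancing time (a new reading comes with each control period).
- camera(name): name is "scene" or "top"; returns a dict with "img" (480x640x3 uint8, blue, green, red), "camera_matrix" (3x3 intrinsics, pixels), "k1" (the pictures are not rectified: a ray, as slopes to the right and down, at radius r is drawn at 1 + k1 r^2 times it, then the intrinsics apply), "rvec" (rotation vector, rad) and "tvec" (3), from world to camera coordinates, as OpenCV has them. Camera axes: x right, y down, z forward; pixel columns grow to the right and rows downward; lengths in m; the calibration is good to about 2 mm. A picture is of the moment at which its call begins. There is no depth.
- hand_in(): hands the job in, once; it reports no verdict.
Trained networks look in a picture, given as the dict that the camera call returned (one of the last four; its "shot" number tells which), for a name from the list of things; names that differ only in an ending like _2 or _b are one class to them, and where a whole thing is asked for, a point or a joint stands for the part that bears it (a point fixed in the world has none). Each returns a list of dicts, best first, with "conf" (0 to 1); they miss things now and then, are a little off and sometimes report something else, mostly with a low value. They report only what shows in the picture. A call takes as long as a camera call.
- trace(picture, thing): "mask" (480x640 bool, what is visible of it) and "rect" ([left, top, right, bottom] as shares, 0 to 1, of the picture: columns of its width, rows of its height, round what is visible of it).
- pinpoint(picture, thing): "centre" ([row, column] as shares, 0 to 1, of the picture: columns of its width, rows of its height: a listed point, or the origin of a listed thing).
The state is a dict: "time_s": time; "q": joint angles; "dq": joint speeds; "joint_efforts": joint torques, N m; "eef_pos": TCP position; "eef_rot": TCP orientation; "wrist_force": force on the tool from outside, world axes, zero at the start; "torque": the same for the moment, N m; "opening": opening from 0.0 (shut) to 1.0 (fully open).
Only numpy, scipy, OpenCV 4.12 (cv2) and the standard library are available. Lean on these libraries where they do the work, as an engineer would, in place of code of your own. Each camera call takes 0.05 s, during which the arm holds its last target.

TASK

Get the tube roller mixer going for blood tubes: with a fingertip push the pointer of the left-hand dial (speed, marked with dots) down to the third position and the pointer of the right-hand dial (run time, marked with bars) up to the sixth, counting the lowest, at each dial's anticlockwise end, as the first. When both dials rest in their clicks, press the round start key between them right down and take the finger away. Push the dials gently, and leave the tubes and the other things on the bench where they are.

Things in the scene. Friction and masses are not known exactly. Their poses are not given: they have to be found in the camera images.
- mixer: White tube roller mixer, 250 mm deep (x), 300 wide (y), fixed. Origin: centre of its underside on the bench; +x from its front (robot's side) to its back, y left, z up; turned up to 10 degrees. Front strip, x -125 to -10 mm: level grey panel 58 mm above the bench with both dials (upright axes at x -70, y +75 and -75) and the start key (x -90, y 0). Behind: rollers with tubes, tops at 70 mm.
- speed_dial (a joint): Left dial (speed, ringed by dots that grow), 7 click positions 36 degrees apart. Value in rad: 0 at position 1 (anticlockwise end seen from above), +0.628 per position clockwise, stops just past both ends. Position 4 points along the mixer's +x. Starts at position 4 to 7; goes to 3 (1.257), so is pushed anticlockwise. Each click takes about 3 to 4 N at the pointer's end.
- speed_dial_axis (a point): Left dial's axis at the knob's top, 82 mm above the bench. The black knob: a 42 mm round skirt, its top 4 mm above the panel; on it a 19 mm round hub and a flat-sided pointer bar 10 mm wide, from the hub to 32 mm from the axis, standing from 4 to 24 mm above the panel, with a white line on top. A wall cabinet overhangs the bench 450 mm up, from 0.6 m ahead of the robot on.
- speed_dial_tip (a point): Outer end of the left dial's pointer, 32 mm from the axis, at the bar's top edge, 82 mm above the bench.
- time_dial (a joint): Right dial (run time, ringed by radial bars that grow); same knob, clicks, values and directions as the left dial. Starts at position 1 to 4; goes to position 6 (3.142), so is pushed clockwise. Once pushed past the middle between two positions, either dial snaps to the next by itself, up to 18 degrees ahead of the finger, and stays there when let go.
- time_dial_axis (a point): Right dial's axis at the knob's top, 82 mm above the bench. Knob of the same shape as the left one.
- time_dial_tip (a point): Outer end of the right dial's pointer, 32 mm from the axis, at the bar's top edge, 82 mm above the bench.
- start_key (a joint): Round grey start key, 28 mm across, in a black collar between the dials. Joint value: how far it is pressed down, 0 to 0.005 m; it needs about 4 N to go right down and springs back when let go.
- start_key_top (a point): Centre of the start key's top face.
- tube_a: Stoppered sample tube, 13 mm across and 74 mm long along y, lying loose in the front groove between the rollers; origin on its centre line. Leave it there.
- tube_b: Stoppered sample tube, 13 mm across and 74 mm long along y, lying loose in the middle groove between the rollers; origin on its centre line. Leave it there.
- tube_c: Stoppered sample tube, 13 mm across and 74 mm long along y, lying loose in the rear groove between the rollers; origin on its centre line. Leave it there.
- tube_rack: White rack of capped tubes, 62 x 180 x 98 mm, beside the mixer's left end, loose; origin at its underside. A bystander.
- tally_counter: Round hand tally counter, 45 x 61 x 27 mm, beside the mixer's right end, loose; origin at its underside. A bystander.
- prep_pad_0: Flat sachet, 50 x 50 x 7 mm, beside the mixer's right front corner, loose; origin at its underside. A bystander.

How it is judged:
On the way, in this order (a step that is already met when the one before it is completed fails the run):
1. both dials rest in their clicks, speed at the third position and run time at the sixth (value of joint speed_dial between 1.107 and 1.407 rad and value of joint time_dial between 2.992 and 3.292 rad), for 0.3 s.
2. the start key is pressed right down (all of step 1 and value of joint start_key above 0.0038 m), for 0.03 s.
At the end, for the whole second after the job is handed in: The speed dial rests at position 3 and the run-time dial at position 6, each within 0.15 rad of the click, and the start key, after being pressed with both dials set, is up again (under 1 mm down) (all of step 1 and value of joint start_key below 0.001 m); the robot touches nothing.
It fails at once if the start key is pressed (more than 2.5 mm) while a dial is not at its position (value of joint start_key above 0.0025 m and not (value of joint speed_dial between 1.107 and 1.407 rad and value of joint time_dial between 2.992 and 3.292 rad)).
It fails at once if a dial is forced or gripped hard: more than 25 N from the fingers (contact force between the fingers and speed_dial above 25 N or contact force between the fingers and time_dial above 25 N).
It fails at once if a sample tube is lifted or moved more than 20 mm (distance of any of tube_a, tube_b, tube_c from where it was at the start of the episode above 0.02 m).
It fails at once if something else on the bench is moved more than 30 mm (distance of any of tube_rack, tally_counter, prep_pad_0 from where it was at the start of the episode above 0.03 m).
It also fails if it takes over 54 s, if anything falls off the work surface, if the arm or the gripper's body presses on something with over 40 N, if the wrist force passes 120 N, or if a joint passes its speed limit or range.

## Working session

There is one attempt and no reset: what is moved stays moved. The work goes in short steps, Python scripts to look and compute and a tool call to move; the robot and the scene stay as the last step left them, time stands still between calls to the robot, and variables do not carry over. Pictures are saved under pics/ and viewed, and the job is handed in when it is done.

Besides the shell and the picture viewer there is one more tool, called in YAML: its name, and indented under it one key for each argument. servo_tool: Moves the arm, as the interface text tells. Its arguments: {"type":"object","properties":{"plan":{"type":"array"}},"required":["plan"]}

```bash
mkdir -p pics; ls; python3 - <<'E'
from bench import *
import cv2
o=get_obs(); print(o)
for n in ("scene","top"):
    c=camera(n); cv2.imwrite(f"pics/{n}0.png",c["img"]); print(n,c["camera_matrix"],c["k1"],c["rvec"],c["tvec"])
    for t in ["mixer","speed_dial_axis","speed_dial_tip","time_dial_axis","time_dial_tip","start_key_top","tube_rack","tally_counter","prep_pad_0"]:
        r=pinpoint(c,t); print(t,[(round(d["centre"][1]*640,1),round(d["centre"][0]*480,1),round(d["conf"],2)) for d in r[:2]])
E
```

```text
pics
{'time_s': 0.0, 'q': array([-1.54333412e+00,  1.81578061e-01,  1.60801010e+00, -3.41506201e-05,
        1.35378789e+00, -2.06295515e-01]), 'dq': array([-0.00129139,  0.00014758, -0.00147045, -0.00098548,  0.00060902,
       -0.0013842 ]), 'joint_efforts': array([-1.57142698e-03, -4.44880164e+01, -3.51343989e+01, -4.01206371e-04,
        8.92863987e-03, -1.01819694e-05]), 'eef_pos': array([ 0.13318448, -0.55881758,  0.2443623 ]), 'eef_rot': array([-8.89627686e-04,  9.93176613e-01,  1.16616554e-01,  6.30218062e-05]), 'wrist_force': array([ 0.81443089, -0.25424778,  0.00350319]), 'torque': array([ 0.04388495, -0.0357734 , -0.05639318]), 'opening': 0.9987046938002146}
scene [[607.20217866   0.         313.26491118]
 [  0.         607.20217866 237.27972299]
 [  0.           0.           1.        ]] -0.05694217298197303 [ 0.88814377 -2.27350921  1.27623392] [0.41322214 0.21046585 0.96724775]
mixer [(329.2, 259.3, 0.62)]
speed_dial_axis [(329.8, 254.5, 0.82)]
speed_dial_tip [(323.1, 245.8, 0.56)]
time_dial_axis [(377.0, 223.7, 0.85)]
time_dial_tip [(358.7, 226.5, 0.6)]
start_key_top [(363.8, 242.3, 0.5)]
tube_rack [(252.0, 309.9, 0.62)]
tally_counter [(359.1, 226.3, 0.63), (378.5, 214.3, 0.43)]
prep_pad_0 [(413.2, 237.9, 0.5)]
top [[569.11453876   0.         318.12456824]
 [  0.         569.11453876 235.52189823]
 [  0.           0.           1.        ]] -0.05484193556239331 [ 2.18404238 -2.16269366  0.13128736] [0.03566235 0.51554888 1.27705501]
mixer [(323.3, 240.5, 0.74)]
speed_dial_axis [(294.8, 272.9, 0.5)]
speed_dial_tip [(300.0, 255.6, 0.88)]
time_dial_axis [(365.1, 265.8, 0.82), (290.5, 201.3, 0.35)]
time_dial_tip [(346.1, 256.6, 0.68), (329.5, 279.3, 0.41)]
start_key_top [(230.9, 239.7, 0.69), (330.2, 275.2, 0.64)]
tube_rack [(230.6, 241.2, 0.8), (326.4, 238.3, 0.63)]
tally_counter [(414.6, 230.9, 0.71)]
prep_pad_0 [(414.1, 272.0, 0.61), (330.6, 278.0, 0.38)]
```

```bash
cat > h.py <<'E'
from bench import *
import cv2, numpy as np
def ray(c,u,v):
    K=c["camera_matrix"];x=(u-K[0,2])/K[0,0];y=(v-K[1,2])/K[1,1]
    p=np.array([x,y]);q=p.copy()
    for _ in range(20): q=p/(1+c["k1"]*(q@q))
    R=cv2.Rodrigues(np.array(c["rvec"],float))[0];t=np.array(c["tvec"],float).ravel()
    return -R.T@t, R.T@np.array([q[0],q[1],1.])
def atz(c,u,v,z):
    o,d=ray(c,u,v); return o+d*(z-o[2])/d[2]
def proj(c,P):
    P=np.atleast_2d(np.array(P,float))
    d=np.array([c["k1"],0,0,0,0],float)
    return cv2.projectPoints(P,np.array(c["rvec"],float),np.array(c["tvec"],float),c["camera_matrix"],d)[0].reshape(-1,2)
E
python3 - <<'E'
from h import *
c=camera("top"); s=camera("scene")
cv2.imwrite("pics/top_crop.png",cv2.resize(c["img"][190:300,220:430],None,fx=3.8,fy=3.8,interpolation=cv2.INTER_CUBIC))
cv2.imwrite("pics/scene_crop.png",cv2.resize(s["img"][180:330,230:440],None,fx=3.8,fy=3.8,interpolation=cv2.INTER_CUBIC))
for n,u,v in [("sax",294.8,272.9),("stip",300,255.6),("tax",365.1,265.8),("ttip",346.1,256.6)]: print(n,atz(c,u,v,.082))
print("key",atz(c,330.2,275.2,.062))
for n,u,v in [("sax",329.8,254.5),("stip",323.1,245.8),("tax",377,223.7),("ttip",358.7,226.5)]: print(n,atz(s,u,v,.082))
print("key",atz(s,363.8,242.3,.062))
E
```

```text
sax [0.42687019 0.09156599 0.082     ]
stip [0.46475787 0.08070127 0.082     ]
tax [ 0.44383476 -0.06182464  0.082     ]
ttip [ 0.4635792  -0.02015719  0.082     ]
key [0.42335184 0.01365789 0.062     ]
sax [0.43206696 0.09756978 0.082     ]
stip [0.46220004 0.0831774  0.082     ]
tax [ 0.43803692 -0.05038018  0.082     ]
ttip [ 0.45846616 -0.01758049  0.082     ]
key [ 0.43293146 -0.00304422  0.062     ]
```

View pics/top0.png

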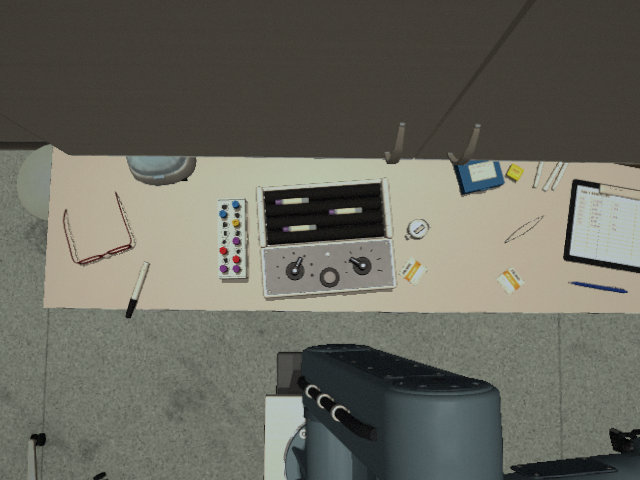

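View pics/scene0.png

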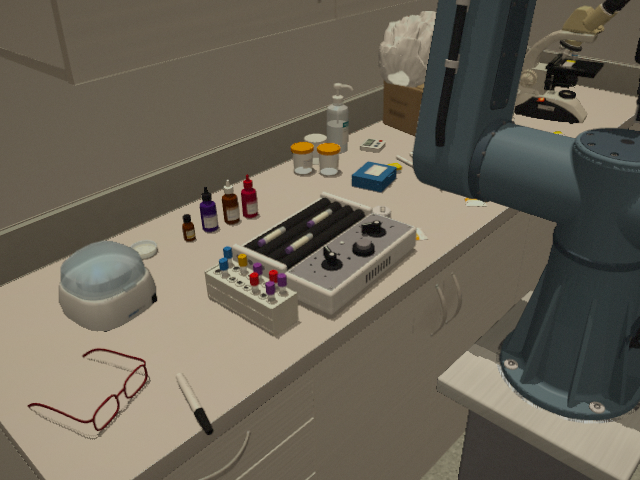

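```bash
ls pics
```

```text
scene0.png
scene_crop.png
top0.png
top_crop.png
```

View pics/top_crop.png

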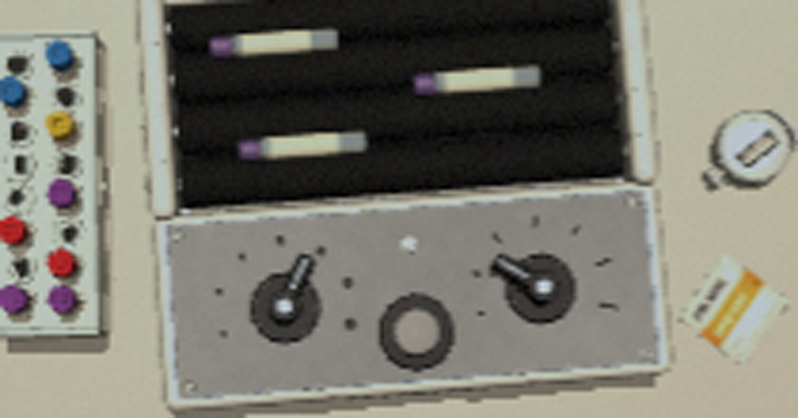

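View pics/scene_crop.png

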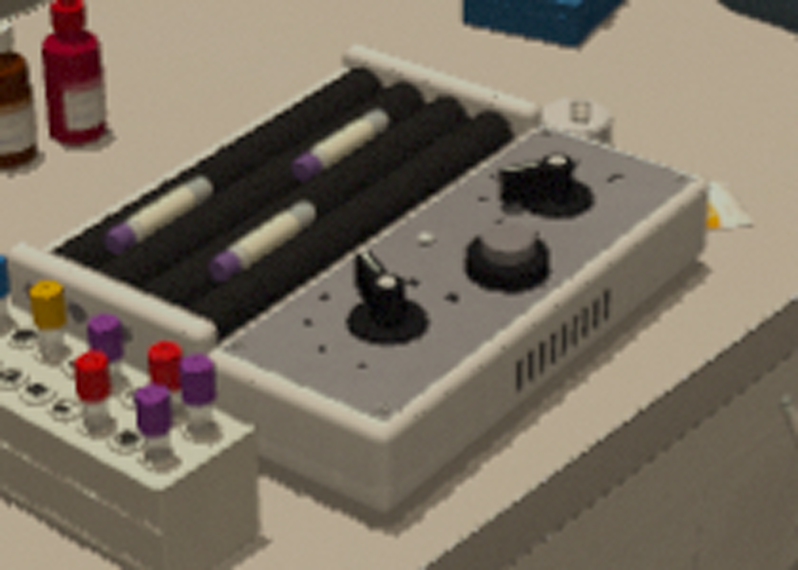

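```bash
cat > fit.py <<'E'
from h import *
from scipy.optimize import least_squares
T=camera("top");S=camera("scene")
def t(x,y):return(220+x/3.8-.4,190+y/3.8-.4)
def s(x,y):return(230+x/3.8-.4,180+y/3.8-.4)
L=[(T,t(284,306),(-.07,.075,.082)),(T,t(543,288),(-.07,-.075,.082)),(T,t(417,331),(-.09,0,.066)),
(S,s(387,285),(-.07,.075,.082)),(S,s(557,160),(-.07,-.075,.082)),(S,s(508,248),(-.09,0,.066))]
def W(p,m):
    c,n=np.cos(p[2]),np.sin(p[2]);m=np.asarray(m);return np.array([p[0]+c*m[0]-n*m[1],p[1]+n*m[0]+c*m[1],m[2]])
f=lambda p:np.concatenate([proj(c,W(p,m))[0]-np.array(uv) for c,uv,m in L])
r=least_squares(f,[.5,.02,.08])
print(r.x,np.round(r.fun.reshape(-1,2),2))
p=r.x
for n,m in [("sax",(-.07,.075,.082)),("tax",(-.07,-.075,.082)),("key",(-.09,0,.066))]: print(n,W(p,m))
for n,c,a,b in [("speed",T,t(284,306),t(308,258)),("speedS",S,s(387,285),s(362,253)),("time",T,t(543,288),t(497,262)),("timeS",S,s(557,160),s(503,170))]:
    d=atz(c,*b,.082)-atz(c,*a,.082); a=np.degrees(np.arctan2(d[1],d[0])-p[2]); print(n,np.linalg.norm(d[:2]),"deg ccw from +x",a,"pos",4-a/36)
np.save("p.npy",p)
# overlay
for c,nm in ((T,"T"),(S,"S")):
    im=cv2.resize(c["img"],None,fx=4,fy=4,interpolation=cv2.INTER_CUBIC)
    def poly(ms,col):
        q=proj(c,[W(p,m) for m in ms]); cv2.polylines(im,[np.int32((q+.5)*4)],True,col,1)
    a=np.linspace(0,2*np.pi,60)
    for y in(.075,-.075): poly([(-.07+.021*np.cos(k),y+.021*np.sin(k),.062) for k in a],(0,255,0));poly([(-.07+.0095*np.cos(k),y+.0095*np.sin(k),.082) for k in a],(0,0,255))
    poly([(-.09+.014*np.cos(k),.014*np.sin(k),.066) for k in a],(255,0,255))
    poly([(-.125,.15,.058),(-.125,-.15,.058),(-.01,-.15,.058),(-.01,.15,.058)],(255,255,0))
    k=im[760:1200,1000:1640] if nm=="T" else im[780:1300,1150:1750]
    cv2.imwrite(f"pics/fit{nm}.png",k)
E
python3 fit.py
```

```text
[0.50876367 0.0238883  0.08736652] [[ 0.07  0.19]
 [ 0.37 -0.41]
 [-0.16  0.34]
 [ 0.02 -1.28]
 [-0.1  -0.42]
 [-0.18  1.98]]
sax [0.4324865  0.09249437 0.082     ]
tax [ 0.44557481 -0.05693352  0.082     ]
key [0.41910693 0.01603532 0.066     ]
speed 0.030804721326142485 deg ccw from +x -30.852431014804836 pos 4.857011972633468
speedS 0.03232138920403408 deg ccw from +x -30.35576278197593 pos 4.843215632832665
time 0.03035796797081849 deg ccw from +x 55.98074876032136 pos 2.4449792011021847
timeS 0.03087673199849996 deg ccw from +x 56.428991930971364 pos 2.432528001917462
```

View pics/fitT.png

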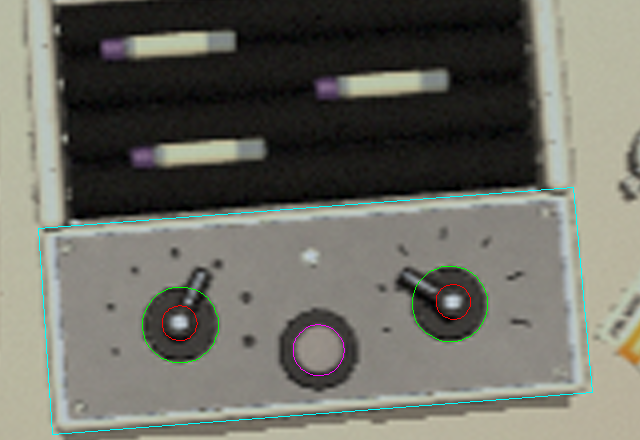

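View pics/fitS.png

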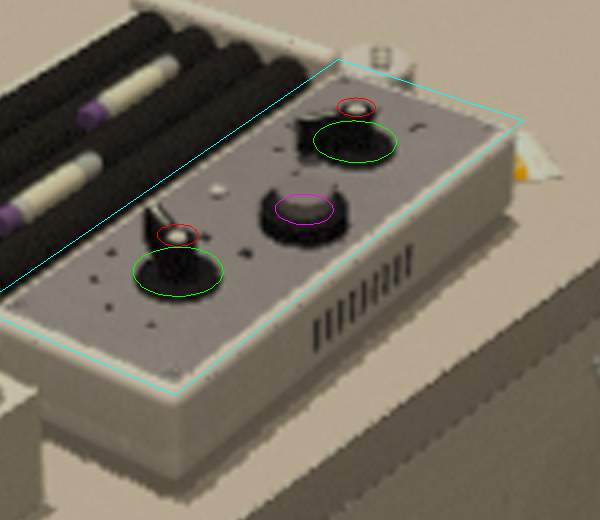

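```bash
cat > ov.py <<'E'
from h import *
p=np.load("p.npy")
def W(m):
    c,n=np.cos(p[2]),np.sin(p[2]);m=np.asarray(m);return np.array([p[0]+c*m[0]-n*m[1],p[1]+n*m[0]+c*m[1],m[2]])
def draw(y,val,c,im,f,col):
    a=np.pi/180*108-val
    e=np.array([np.cos(a),np.sin(a)]);n=np.array([-e[1],e[0]]);A=np.array([-.07,y])
    for z in(.082,.062):
        ms=[np.r_[A+e*r+n*w,z] for r,w in((.0,.005),(.032,.005),(.032,-.005),(.0,-.005))]
        q=proj(c,[W(m) for m in ms]); cv2.polylines(im,[np.int32((q+.5)*f)],True,col,1)
def show(sv,tv,tag,f=10):
    T=camera("top");S=camera("scene")
    out=[]
    for c,boxes in ((T,((280,245,318,290),(340,240,385,285))),(S,((312,230,352,275),(350,205,395,240)))):
        im=cv2.resize(c["img"],None,fx=f,fy=f,interpolation=cv2.INTER_CUBIC)
        raw=im.copy()
        draw(.075,sv,c,im,f,(0,255,0));draw(-.075,tv,c,im,f,(0,255,0))
        for b in boxes:
            x=lambda i:cv2.resize(i[b[1]*f:b[3]*f,b[0]*f:b[2]*f],(200,200)) 
            out.append(np.vstack([x(raw),x(im)]))
    cv2.imwrite(f"pics/{tag}.png",np.hstack(out))
E
python3 -c "
from ov import *
show(4*.628,1*.628,'h52');show(4*.628,2*.628,'h53')
a=cv2.imread('pics/h52.png');b=cv2.imread('pics/h53.png');cv2.imwrite('pics/h.png',np.vstack([a,b[200:]]))"
```

```text
(no output)
```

View pics/h.png

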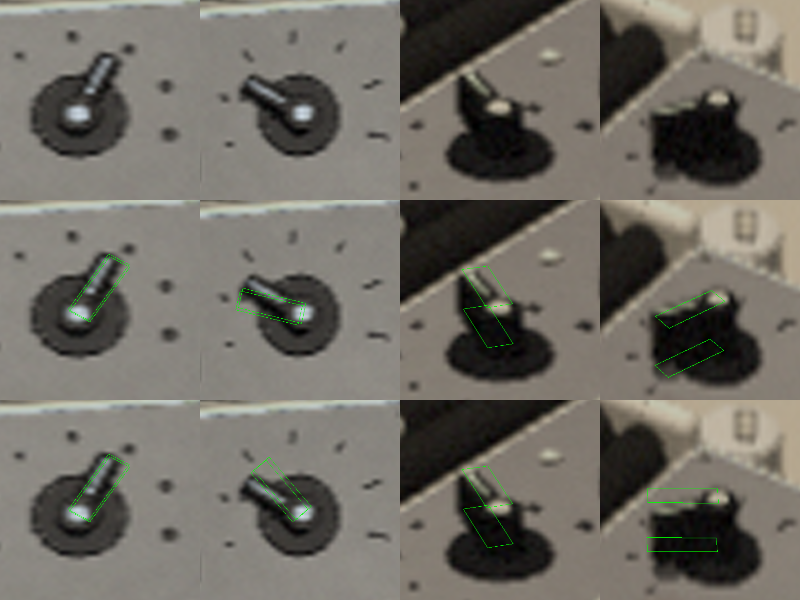

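servo_tool:
  plan:
    - [[0.018,0.034,0,0.05,-1],[0.018,0.034,0,0.05,-1],[0.018,0.034,0,0.05,-1],[0.018,0.034,0,0.05,-1],[0.018,0.034,0,0.05,-1],[0.018,0.034,0,0.05,-1],[0.018,0.034,0,0.05,-1],[0.018,0.034,0,0.05,-1]]

```text
time_s: 2.2
eef_pos: [0.2777, -0.286, 0.2455]
eef_rot: [0.0, 0.95, 0.312, 0.0]
wrist_force: [1.8, 0.7, 0.9]
opening: 0.001
```

servo_tool:
  plan:
    - [[0.019,0.034,0,0.05,-1],[0.019,0.034,0,0.05,-1],[0.019,0.034,0,0.05,-1],[0.019,0.034,0,0.05,-1],[0.019,0.034,-0.02,0.05,-1],[0.019,0.034,-0.02,0.05,-1],[0.019,0.034,-0.02,0.05,-1],[0.019,0.03,-0.02,0.05,-1]]

```text
time_s: 3.0
eef_pos: [0.4299, -0.0176, 0.1649]
eef_rot: [0.0, 0.869, 0.495, 0.0]
wrist_force: [0.4, -0.8, 0.6]
opening: -0.002
```

```bash
python3 - <<'E'
from h import *
for n in ("top","scene"):
    c=camera(n); cv2.imwrite(f"pics/{n}1.png",cv2.resize(c["img"][130:330,200:460],None,fx=3,fy=3,interpolation=cv2.INTER_CUBIC))
print(get_obs())
E
```

```text
{'time_s': 3.1, 'q': array([-3.15762282e-01, -5.51962918e-02,  2.03554804e+00,  1.15838261e-03,
        1.16588818e+00,  2.15079126e-01]), 'dq': array([-0.07056038, -0.05277152, -0.00923546, -0.03381616,  0.05410919,
       -0.03345319]), 'joint_efforts': array([  1.35966517, -28.75509918, -32.8126502 ,   0.31810862,
        -0.60802147,   0.31758718]), 'eef_pos': array([ 0.42860978, -0.01575529,  0.16273244]), 'eef_rot': array([-0.00208031,  0.86794187,  0.49666007, -0.00116379]), 'wrist_force': array([-0.45163443, -0.1666469 , -1.07681539]), 'torque': array([ 0.00610946, -0.00106336,  0.04242959]), 'opening': 0.0006971658120636336}
```

View pics/scene1.png

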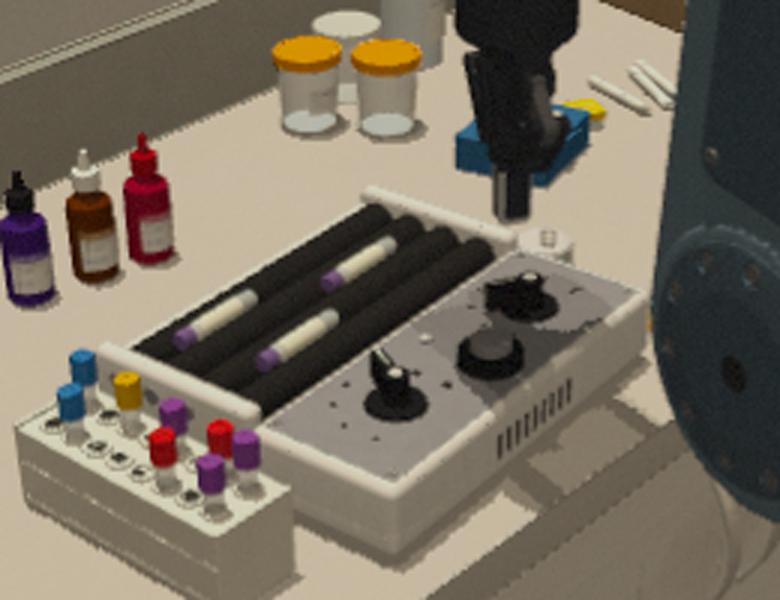

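View pics/top1.png

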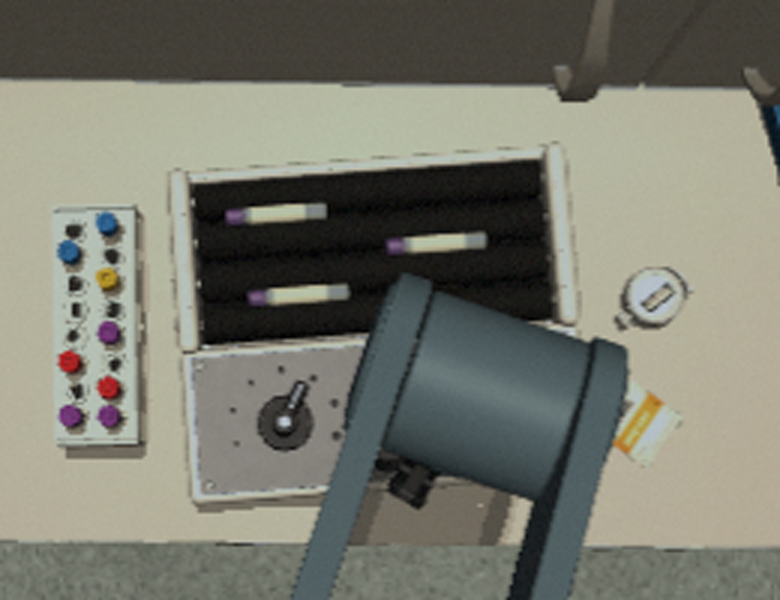

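servo_tool:
  plan:
    - [[0.002,-0.004,-0.03,0.02,-1],[0,0,-0.025,0,-1],[0,0,-0.015,0,-1],[0,0,-0.008,0,-1],[0,0,0,0,-1],[0,0,0,0,-1]]

```text
time_s: 3.7
eef_pos: [0.4318, -0.0239, 0.0882]
eef_rot: [0.001, 0.864, 0.503, 0.0]
wrist_force: [-0.1, 0.4, 1.0]
opening: -0.001
```

```bash
cat > look.py <<'E'
import sys
from h import *
n=sys.argv[1]
c=camera("scene"); cv2.imwrite(f"pics/{n}.png",cv2.resize(c["img"][180:280,290:430],None,fx=5.5,fy=5.5,interpolation=cv2.INTER_CUBIC))
o=get_obs();print(o["time_s"],o["eef_pos"].round(4),np.degrees(2*np.arctan2(o["eef_rot"][2],o["eef_rot"][1])).round(1),o["wrist_force"].round(2))
E
python3 look.py a1
```

```text
3.75 [ 0.432  -0.0239  0.0883] 60.4 [-0.6   0.27 -0.44]
```

View pics/a1.png

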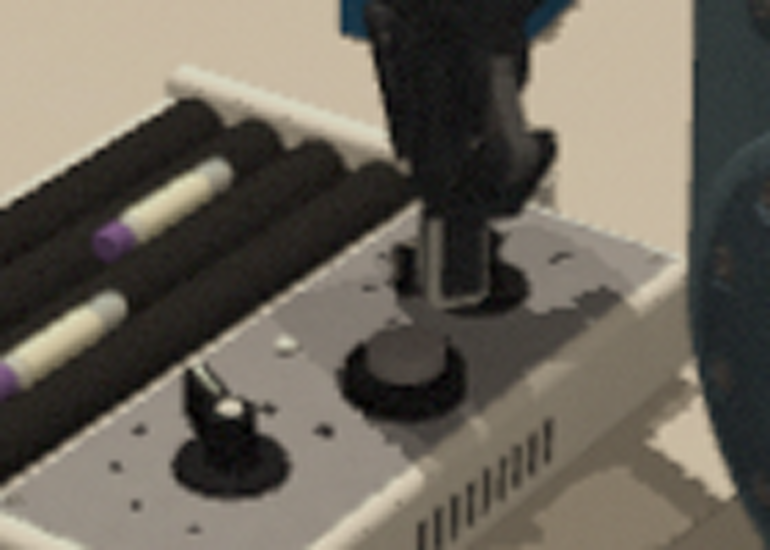

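servo_tool:
  plan:
    - [[0.003,0.001,-0.003,0,-1],[0.002,0,0,0,-1],[0.0015,-0.0005,0,0,-1],[0.0013,-0.0008,0,0,-1],[0.0013,-0.0007,0,0,-1],[0,0,0,0,-1],[0,0,0,0,-1]]

```text
time_s: 4.45
eef_pos: [0.4403, -0.0244, 0.0842]
eef_rot: [-0.0, 0.864, 0.503, -0.0]
wrist_force: [-0.3, -0.0, -0.2]
opening: -0.003
```

```bash
python3 look.py a2
```

```text
4.5 [ 0.4403 -0.0244  0.0842] 60.4 [-0.31  0.01 -0.59]
```

View pics/a2.png

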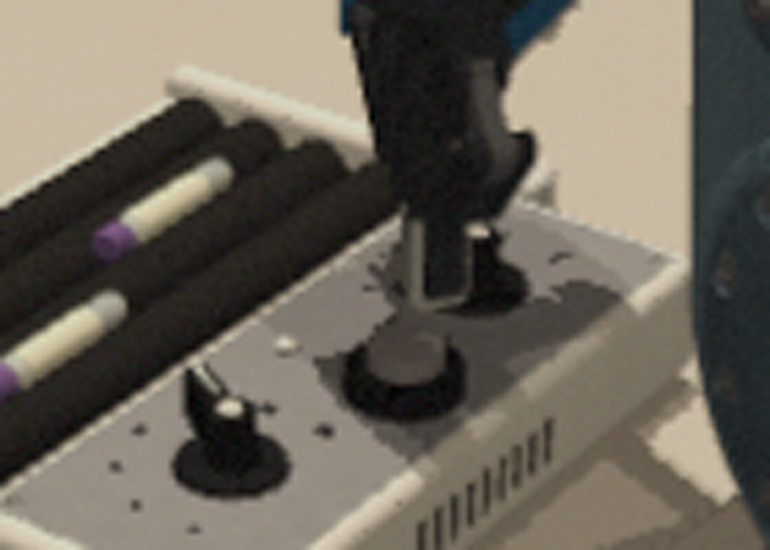

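servo_tool:
  plan:
    - [[0.0009,-0.0005,0,0,-1],[0.0009,-0.0005,0,0,-1],[0.0009,-0.0005,0,0,-1],[0,0,0,0,-1]]

```text
time_s: 4.9
eef_pos: [0.4426, -0.0256, 0.0841]
eef_rot: [-0.001, 0.864, 0.503, -0.0]
wrist_force: [-2.3, 1.3, 2.5]
opening: -0.004
```

servo_tool:
  plan:
    - [[0.0009,-0.0005,0,0,-1],[0.0009,-0.0005,0,0,-1],[0.0009,-0.0005,0,0,-1],[0,0,0,0,-1]]

```text
time_s: 5.3
eef_pos: [0.4463, -0.0277, 0.0845]
eef_rot: [0.0, 0.864, 0.503, 0.0]
wrist_force: [0.6, -0.5, 0.8]
opening: 0.0
```

```bash
python3 look.py a3
```

```text
5.35 [ 0.4461 -0.0276  0.0844] 60.4 [ 0.31 -0.87 -0.06]
```

View pics/a3.png

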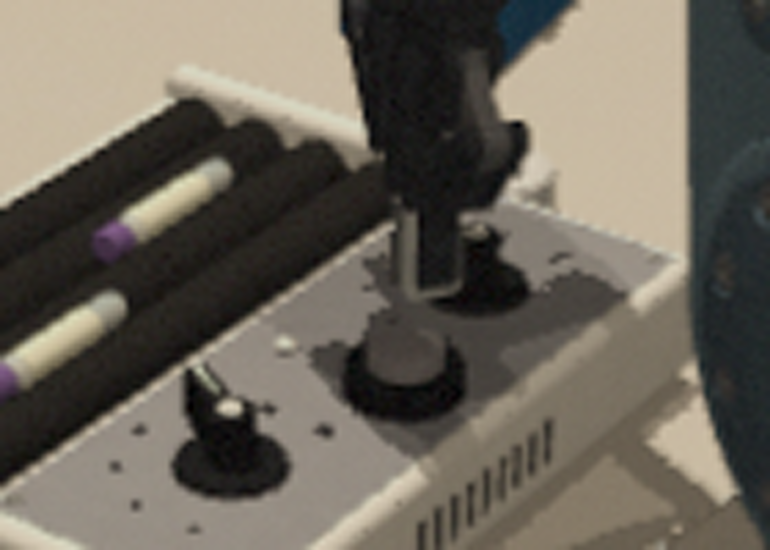

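```bash
cat > arc.py <<'E'
import numpy as np,sys
from h import get_obs
def arc(ax,side,r,d,a0,a1,step):
    o=get_obs();P=o["eef_pos"][:2];y=np.degrees(2*np.arctan2(o["eef_rot"][2],o["eef_rot"][1]))
    n=int(abs(a1-a0)/step+.5)
    for a in np.linspace(a0,a1,n+1):
        t=np.radians(a);e=np.array([np.cos(t),np.sin(t)]);nn=np.array([-e[1],e[0]])*side
        Q=np.array(ax)+r*e+d*nn
        print(round(a,1),(Q-P).round(4).tolist(),round(np.radians(a-y),3)); P=P+(Q-P).round(4);y=y+np.degrees(round(np.radians(a-y),3))
E
python3 -c "
from arc import *
arc((.4456,-.0569),1,.025,.018,41,-57,3.5)"
```

```text
41.0 [0.0065, 0.0007] -0.338
37.5 [0.0018, -0.0005] -0.061
34.0 [0.0018, -0.0006] -0.061
30.5 [0.0018, -0.0007] -0.061
27.0 [0.0017, -0.0008] -0.061
23.5 [0.0016, -0.0009] -0.062
20.0 [0.0016, -0.001] -0.061
16.5 [0.0015, -0.0011] -0.061
13.0 [0.0015, -0.0012] -0.061
9.5 [0.0014, -0.0013] -0.061
6.0 [0.0013, -0.0013] -0.061
2.5 [0.0012, -0.0015] -0.061
-1.0 [0.0011, -0.0015] -0.061
-4.5 [0.001, -0.0016] -0.061
-8.0 [0.0009, -0.0016] -0.061
-11.5 [0.0009, -0.0017] -0.061
-15.0 [0.0007, -0.0017] -0.061
-18.5 [0.0006, -0.0018] -0.062
-22.0 [0.0005, -0.0018] -0.061
-25.5 [0.0004, -0.0019] -0.061
-29.0 [0.0003, -0.0018] -0.061
-32.5 [0.0001, -0.0019] -0.061
-36.0 [0.0001, -0.0019] -0.061
-39.5 [-0.0001, -0.0019] -0.061
-43.0 [-0.0002, -0.0018] -0.061
-46.5 [-0.0003, -0.0019] -0.061
-50.0 [-0.0004, -0.0018] -0.061
-53.5 [-0.0005, -0.0018] -0.061
-57.0 [-0.0006, -0.0018] -0.062
```

servo_tool:
  plan:
    - [[0.0015,0.0007,0,-0.085,-1],[0.0015,0,0,-0.085,-1],[0.0015,0,0,-0.085,-1],[0.002,0,0,-0.083,-1],[0.0018,-0.0005,0,-0.061,-1],[0.0018,-0.0006,0,-0.061,-1],[0.0018,-0.0007,0,-0.061,-1],[0,0,0,0,-1]]

```text
time_s: 6.15
eef_pos: [0.4574, -0.0283, 0.0841]
eef_rot: [-0.0, 0.965, 0.263, -0.0]
wrist_force: [-0.8, 0.9, 0.0]
opening: 0.0
```

```bash
python3 look.py a4
```

```text
6.2 [ 0.4573 -0.0283  0.0841] 30.6 [-1.02  0.99 -0.26]
```

View pics/a4.png

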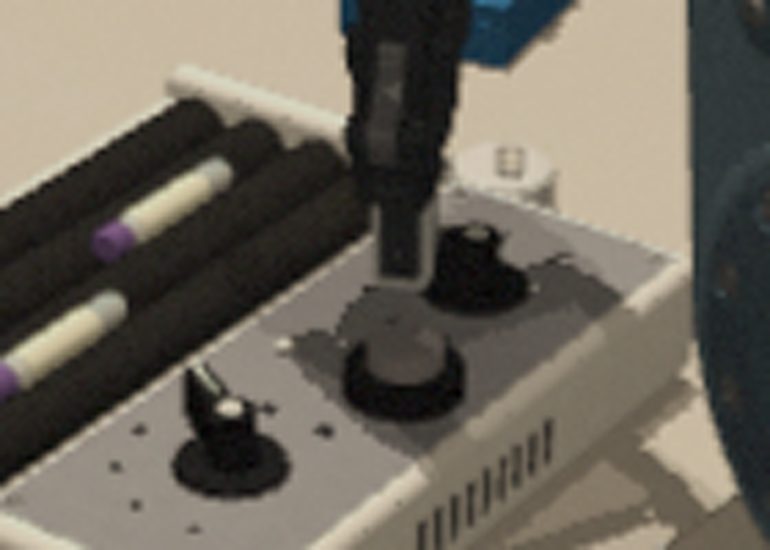

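servo_tool:
  plan:
    - [[0.0017,-0.0008,0,-0.061,-1],[0.0016,-0.0009,0,-0.062,-1],[0.0016,-0.001,0,-0.061,-1],[0.0015,-0.0011,0,-0.061,-1]]

```text
time_s: 6.6
eef_pos: [0.4644, -0.0325, 0.0844]
eef_rot: [0.0, 0.99, 0.143, 0.0]
wrist_force: [-0.2, 0.6, -0.8]
opening: 0.007
```

servo_tool:
  plan:
    - [[0.0015,-0.0012,0,-0.061,-1],[0.0014,-0.0013,0,-0.061,-1],[0.0013,-0.0013,0,-0.061,-1],[0.0012,-0.0015,0,-0.061,-1]]

```text
time_s: 7.0
eef_pos: [0.4693, -0.037, 0.0843]
eef_rot: [-0.001, 1.0, 0.021, -0.0]
wrist_force: [-1.7, 7.1, 3.1]
opening: 0.001
```

servo_tool:
  plan:
    - [[0.0011,-0.0015,0,-0.061,-1],[0.001,-0.0016,0,-0.061,-1],[0.0009,-0.0016,0,-0.061,-1],[0.0009,-0.0017,0,-0.061,-1],[0,0,0,0,-1]]

```text
time_s: 7.5
eef_pos: [0.4737, -0.0443, 0.0844]
eef_rot: [0.0, 0.995, -0.1, 0.0]
wrist_force: [0.2, 0.1, 0.0]
opening: 0.001
```

```bash
python3 look.py a5
```

```text
7.55 [ 0.4736 -0.0442  0.0844] -11.3 [ 0.5   0.66 -0.56]
```

View pics/a5.png

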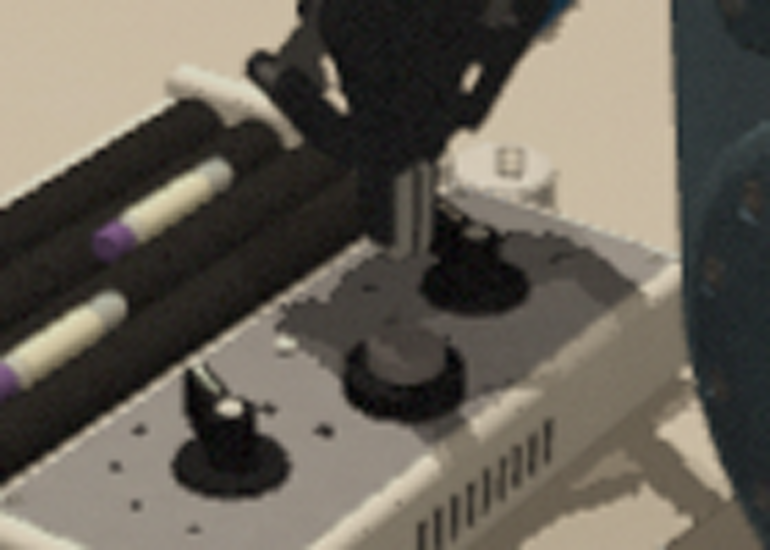

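servo_tool:
  plan:
    - [[0.0007,-0.0017,0,-0.061,-1],[0.0006,-0.0018,0,-0.062,-1],[0.0005,-0.0018,0,-0.061,-1],[0.0004,-0.0019,0,-0.061,-1]]

```text
time_s: 7.95
eef_pos: [0.4757, -0.0514, 0.0844]
eef_rot: [0.0, 0.975, -0.221, 0.0]
wrist_force: [0.7, 0.4, -0.5]
opening: 0.002
```

servo_tool:
  plan:
    - [[0.0003,-0.0018,0,-0.061,-1],[0.0001,-0.0019,0,-0.061,-1],[0.0001,-0.0019,0,-0.061,-1],[-0.0001,-0.0019,0,-0.061,-1]]

```text
time_s: 8.35
eef_pos: [0.4762, -0.0581, 0.0843]
eef_rot: [-0.001, 0.941, -0.338, 0.0]
wrist_force: [2.9, 4.5, -0.3]
opening: 0.001
```

servo_tool:
  plan:
    - [[-0.0002,-0.0018,0,-0.061,-1],[-0.0003,-0.0019,0,-0.061,-1],[0,0,0,0,-1]]

```text
time_s: 8.65
eef_pos: [0.4756, -0.0626, 0.0844]
eef_rot: [0.0, 0.919, -0.394, 0.0]
wrist_force: [-0.4, 0.4, 0.2]
opening: 0.001
```

```bash
python3 look.py a6
```

```text
8.7 [ 0.4755 -0.0625  0.0844] -46.3 [ 0.09 -0.63  0.23]
```

View pics/a6.png

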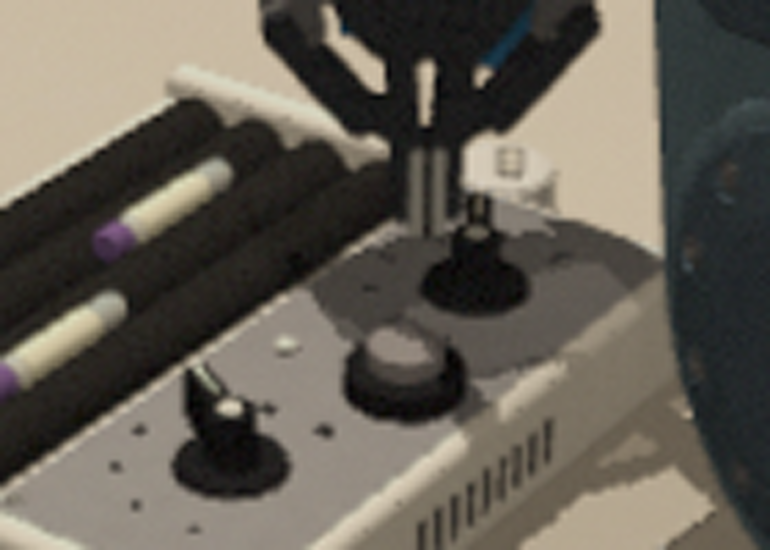

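servo_tool:
  plan:
    - [[0,0.002,0.01,0,-1],[0,0,0.04,0,-1],[0,0,0.04,0,-1],[-0.02,0.04,0,0.1,-1],[-0.02,0.04,0,0.1,-1]]

```text
time_s: 9.2
eef_pos: [0.4365, 0.0197, 0.1767]
eef_rot: [-0.0, 0.954, -0.299, 0.002]
wrist_force: [-0.4, 1.1, 0.3]
opening: -0.004
```

```bash
python3 look.py a7; python3 -c "
from ov import *
show(4*.628,5*.628,'b1')"
```

```text
9.25 [0.4317 0.0254 0.1749] -34.3 [-2.39  5.92 -2.06]
```

View pics/b1.png

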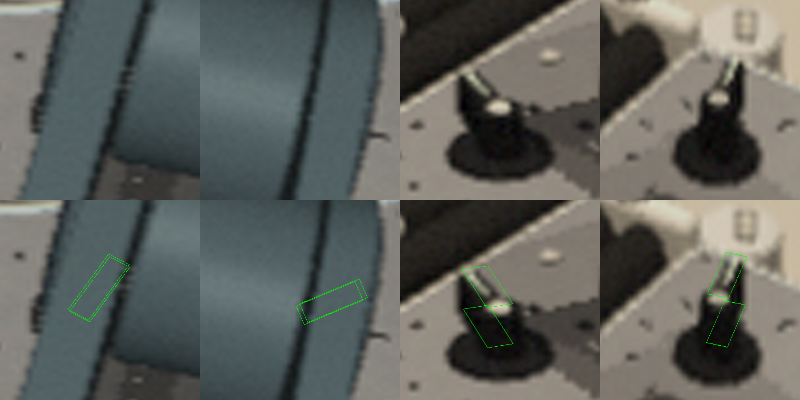

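servo_tool:
  plan:
    - [[0,0.02,0,0.05,-1],[0.005,0.018,0,0.05,-1],[0,0,-0.03,0,-1],[0,0,0,0,-1],[0,0,0,0,-1]]

```text
time_s: 9.85
eef_pos: [0.4403, 0.0571, 0.1444]
eef_rot: [0.0, 0.967, -0.253, -0.001]
wrist_force: [1.0, -1.3, -0.1]
opening: 0.001
```

```bash
python3 look.py c1
```

```text
9.9 [0.4409 0.057  0.145 ] -29.3 [0.05 0.9  0.13]
```

View pics/c1.png

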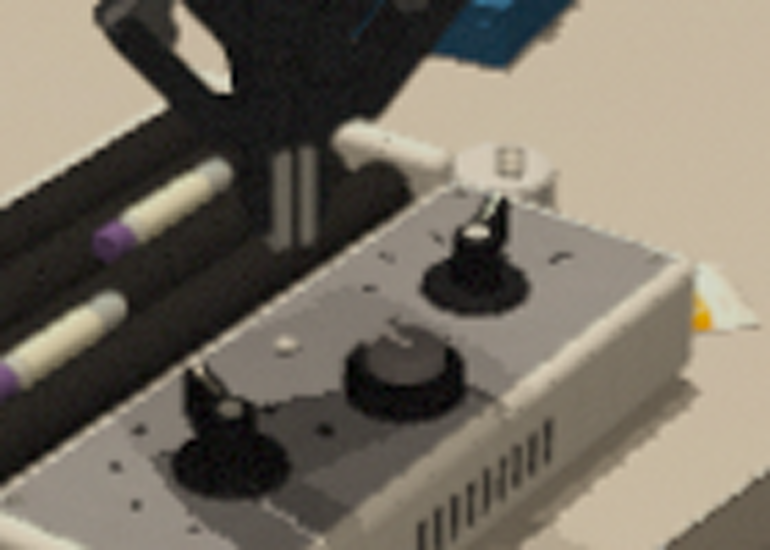

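servo_tool:
  plan:
    - [[0,0,-0.025,0,-1],[0,0,-0.02,0,-1],[0,0,-0.01,0,-1],[0,0,-0.005,0,-1],[0,0,0,0,-1],[0,0,0,0,-1]]

```text
time_s: 10.5
eef_pos: [0.4412, 0.0574, 0.0852]
eef_rot: [-0.0, 0.967, -0.253, 0.001]
wrist_force: [-0.4, -0.0, 0.1]
opening: 0.001
```

```bash
python3 look.py c2; python3 -c "
from arc import *
arc((.4325,.0925),-1,.025,.018,-29,31,3.5)"
```

```text
10.55 [0.4413 0.0575 0.0852] -29.3 [ 0.49  0.12 -0.57]
-29.0 [0.0044, 0.0072] 0.005
-25.5 [0.0017, 0.0008] 0.062
-21.9 [0.0016, 0.001] 0.061
-18.4 [0.0016, 0.0011] 0.062
-14.9 [0.0015, 0.0011] 0.061
-11.4 [0.0014, 0.0013] 0.062
-7.8 [0.0014, 0.0013] 0.062
-4.3 [0.0012, 0.0014] 0.061
-0.8 [0.0012, 0.0015] 0.062
2.8 [0.0011, 0.0016] 0.061
6.3 [0.001, 0.0016] 0.062
9.8 [0.0008, 0.0017] 0.062
13.4 [0.0008, 0.0017] 0.061
16.9 [0.0007, 0.0018] 0.062
20.4 [0.0005, 0.0018] 0.061
23.9 [0.0005, 0.0018] 0.062
27.5 [0.0003, 0.0019] 0.062
31.0 [0.0002, 0.0019] 0.061
```

View pics/c2.png

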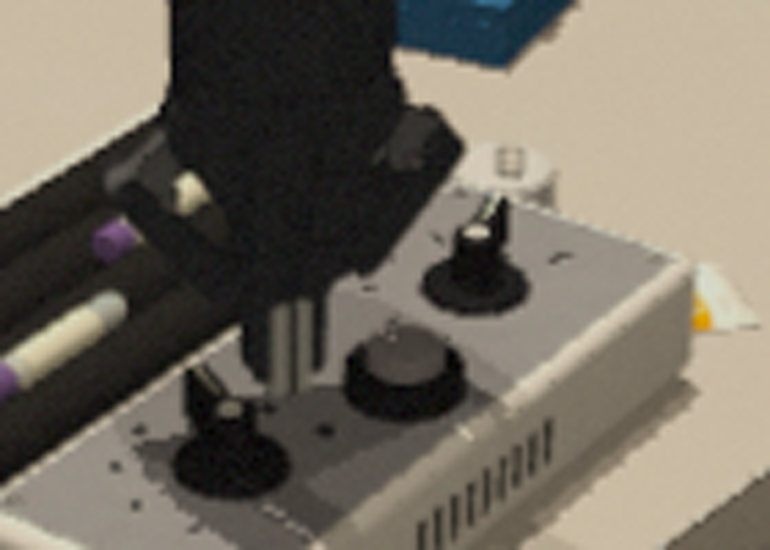

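servo_tool:
  plan:
    - [[0.001,0.0016,0,0,-1],[0.001,0.0015,0,0,-1],[0.0008,0.0014,0,0,-1],[0.0008,0.0014,0,0,-1],[0.0008,0.0013,0,0,-1],[0,0,0,0,-1]]

```text
time_s: 11.15
eef_pos: [0.4449, 0.065, 0.0843]
eef_rot: [-0.0, 0.968, -0.253, -0.0]
wrist_force: [0.5, 0.7, 0.3]
opening: 0.001
```

servo_tool:
  plan:
    - [[0.0017,0.0008,0,0.062,-1],[0.0016,0.001,0,0.061,-1],[0.0016,0.0011,0,0.062,-1],[0.0015,0.0011,0,0.061,-1]]

```text
time_s: 11.55
eef_pos: [0.4511, 0.0686, 0.0842]
eef_rot: [0.0, 0.991, -0.131, -0.0]
wrist_force: [-0.5, -1.8, 0.2]
opening: -0.001
```

servo_tool:
  plan:
    - [[0.0014,0.0013,0,0.062,-1],[0.0014,0.0013,0,0.062,-1],[0,0,0,0,-1]]

```text
time_s: 11.85
eef_pos: [0.4541, 0.0715, 0.0843]
eef_rot: [0.0, 0.998, -0.07, 0.0]
wrist_force: [0.6, -1.2, -0.7]
opening: -0.001
```

```bash
python3 look.py c3
```

```text
11.9 [0.454  0.0715 0.0842] -8.2 [ 0.02 -0.35  1.02]
```

View pics/c3.png

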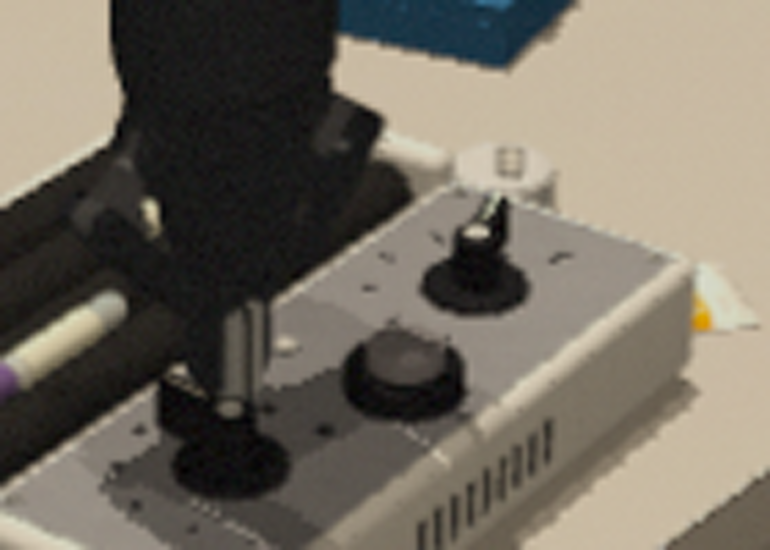

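servo_tool:
  plan:
    - [[0.0012,0.0014,0,0.061,-1],[0.0012,0.0015,0,0.062,-1],[0.0011,0.0016,0,0.061,-1],[0.001,0.0016,0,0.062,-1]]

```text
time_s: 12.3
eef_pos: [0.4584, 0.0775, 0.0842]
eef_rot: [0.0, 0.999, 0.053, -0.0]
wrist_force: [-1.2, -2.7, -0.2]
opening: -0.002
```

servo_tool:
  plan:
    - [[0.0008,0.0017,0,0.062,-1],[0.0008,0.0017,0,0.061,-1]]

```text
time_s: 12.5
eef_pos: [0.4601, 0.08, 0.0843]
eef_rot: [0.001, 0.993, 0.114, -0.0]
wrist_force: [0.6, -1.9, 0.2]
opening: 0.005
```

servo_tool:
  plan:
    - [[0.0007,0.0018,0,0.062,-1],[0,0,0,0,-1]]

```text
time_s: 12.7
eef_pos: [0.4609, 0.0824, 0.0843]
eef_rot: [0.0, 0.99, 0.144, -0.0]
wrist_force: [1.8, -2.8, 0.4]
opening: 0.001
```

```bash
python3 look.py c4
```

```text
12.75 [0.4609 0.0825 0.0843] 16.5 [-0.07 -2.18 -0.35]
```

View pics/c4.png

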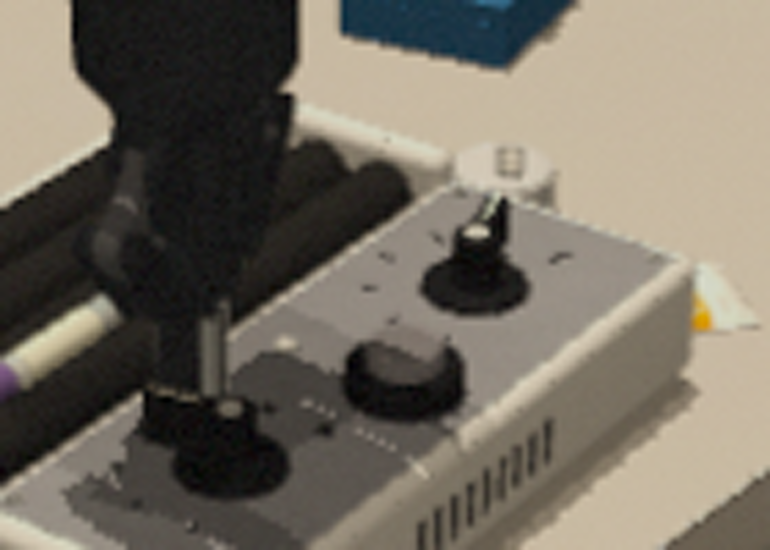

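servo_tool:
  plan:
    - [[0.0005,0.0018,0,0.061,-1],[0,0,0,0,-1]]

```text
time_s: 12.95
eef_pos: [0.4613, 0.0847, 0.0843]
eef_rot: [-0.0, 0.985, 0.174, 0.0]
wrist_force: [0.0, 0.8, -0.5]
opening: -0.002
```

servo_tool:
  plan:
    - [[0.0005,0.0018,0,0.062,-1],[0,0,0,0,-1]]

```text
time_s: 13.15
eef_pos: [0.4617, 0.0865, 0.0842]
eef_rot: [-0.0, 0.979, 0.204, -0.0]
wrist_force: [0.0, 0.5, -1.0]
opening: 0.004
```

```bash
python3 look.py c5
```

```text
13.2 [0.4616 0.0865 0.0842] 23.5 [-0.11  0.27  0.6 ]
```

View pics/c5.png

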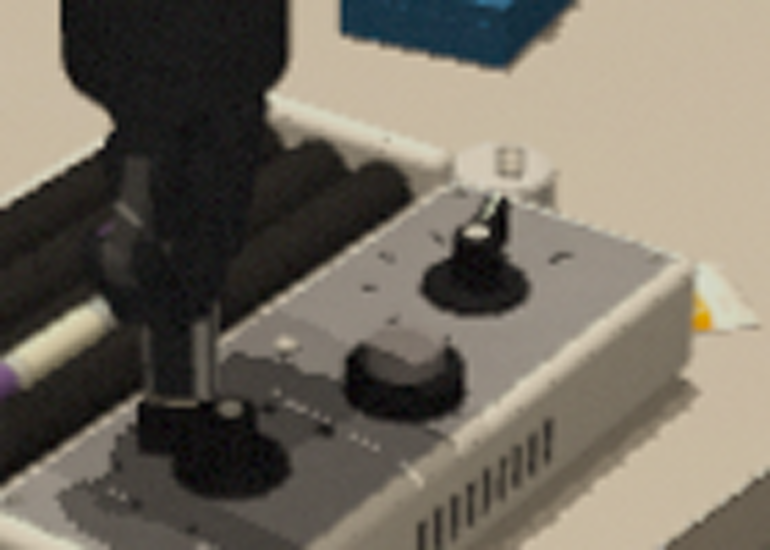

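servo_tool:
  plan:
    - [[0.0008,-0.002,0.005,0,-1],[0,-0.002,0.04,0,-1],[0,0,0.04,0,-1],[-0.015,-0.025,0.01,-0.1,-1],[-0.015,-0.025,0,-0.1,-1],[-0.012,-0.018,0,-0.1,-1],[0,0,0,0,-1],[0,0,0,0,-1]]

```text
time_s: 14.0
eef_pos: [0.4209, 0.0142, 0.1797]
eef_rot: [-0.0, 0.998, 0.056, 0.0]
wrist_force: [0.2, -0.6, -0.1]
opening: -0.001
```

```bash
python3 look.py d1; python3 -c "
from ov import *
show(2*.628,5*.628,'d1b')"
```

```text
14.05 [0.421  0.0145 0.1796] 6.5 [ 1.08 -0.07 -0.35]
```

View pics/d1.png

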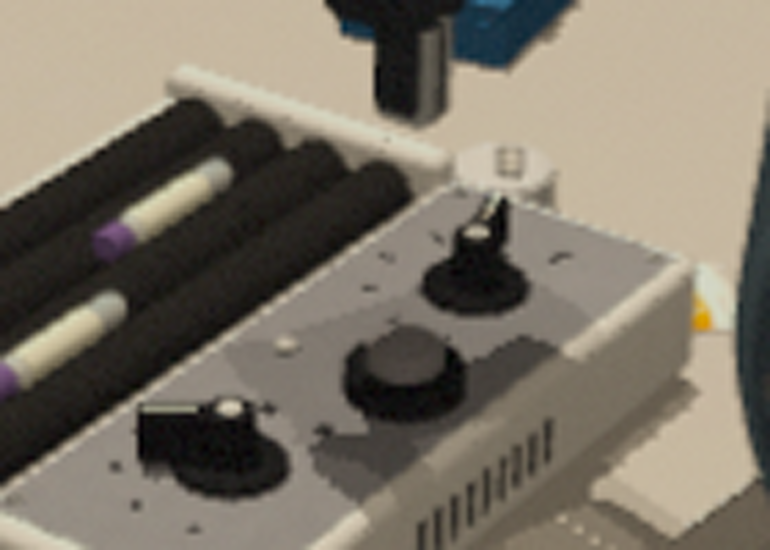

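View pics/d1b.png

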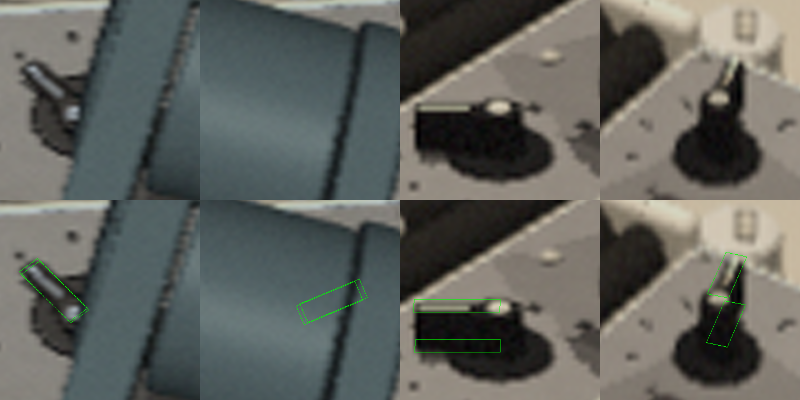

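servo_tool:
  plan:
    - [[-0.002,0.0015,-0.04,0,-1],[0,0,-0.03,0,-1],[0,0,-0.015,0,-1],[0,0,0,0,-1],[0,0,0,0,-1]]

```text
time_s: 14.65
eef_pos: [0.4189, 0.0163, 0.0945]
eef_rot: [-0.0, 0.998, 0.057, -0.0]
wrist_force: [0.1, 0.8, 0.7]
opening: -0.007
```

```bash
python3 look.py e1
```

```text
14.7 [0.4194 0.016  0.095 ] 6.5 [-0.53 -0.12 -0.15]
```

View pics/e1.png

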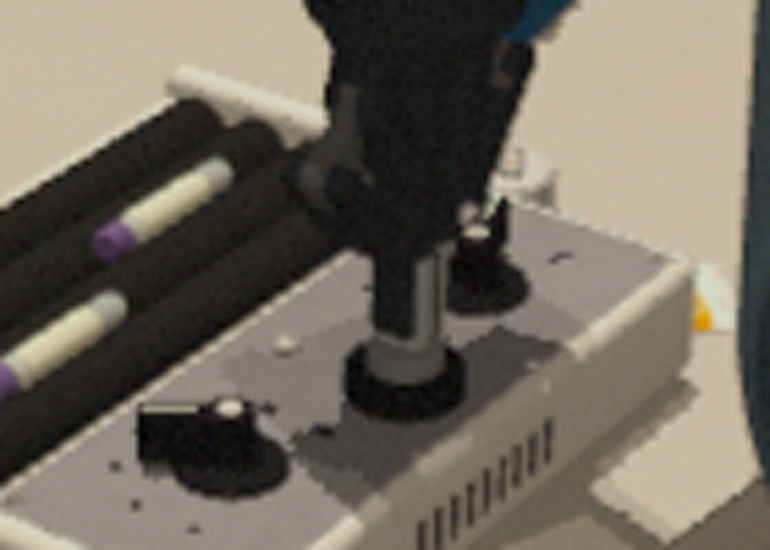

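servo_tool:
  plan:
    - [[0,0,-0.002,0,-1],[0,0,-0.002,0,-1],[0,0,-0.002,0,-1],[0,0,0,0,-1]]

```text
time_s: 15.1
eef_pos: [0.4197, 0.0157, 0.0889]
eef_rot: [0.0, 0.998, 0.056, 0.001]
wrist_force: [3.0, 0.6, 4.1]
opening: -0.001
```

servo_tool:
  plan:
    - [[0,0,-0.002,0,-1],[0,0,-0.002,0,-1],[0,0,0,0,-1]]

```text
time_s: 15.4
eef_pos: [0.4199, 0.0156, 0.0874]
eef_rot: [0.0, 0.998, 0.057, 0.001]
wrist_force: [-10.9, 3.0, 37.0]
opening: 0.001
```

servo_tool:
  plan:
    - [[0,0,-0.001,0,-1],[0,0,-0.001,0,-1],[0,0,0,0,-1]]

```text
time_s: 15.7
eef_pos: [0.4201, 0.0156, 0.0869]
eef_rot: [0.0, 0.998, 0.057, 0.0]
wrist_force: [-18.2, 4.1, 57.2]
opening: 0.001
```

```bash
python3 look.py e2
```

```text
15.75 [0.4201 0.0156 0.0869] 6.5 [-19.27   3.44  58.36]
```

servo_tool:
  plan:
    - [[0,0,0.004,0,-1],[0,0,0,0,-1],[0,0,0,0,-1]]

```text
time_s: 16.05
eef_pos: [0.4198, 0.0156, 0.0878]
eef_rot: [0.0, 0.998, 0.056, 0.001]
wrist_force: [-1.8, 2.4, 14.6]
opening: 0.002
```

View pics/e2.png

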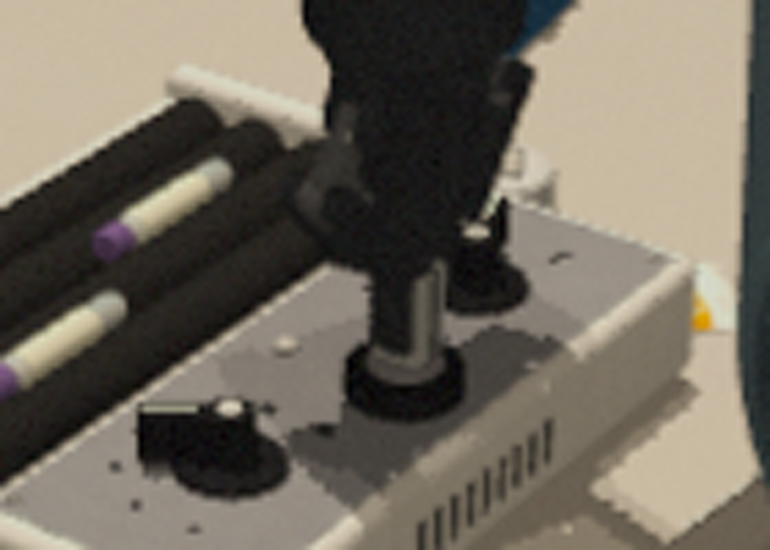

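servo_tool:
  plan:
    - [[0,0,0.001,0,-1],[0,0,0,0,-1]]

```text
time_s: 16.25
eef_pos: [0.4196, 0.0156, 0.088]
eef_rot: [0.0, 0.998, 0.056, 0.001]
wrist_force: [2.5, 0.7, 5.1]
opening: 0.001
```

servo_tool:
  plan:
    - [[0,0,0.001,0,-1],[0,0,0,0,-1]]

```text
time_s: 16.45
eef_pos: [0.419, 0.0156, 0.0885]
eef_rot: [0.0, 0.998, 0.056, 0.0]
wrist_force: [2.7, -0.5, 3.6]
opening: -0.002
```

servo_tool:
  plan:
    - [[0,0,0.001,0,-1],[0,0,0,0,-1]]

```text
time_s: 16.65
eef_pos: [0.4186, 0.0157, 0.0893]
eef_rot: [0.0, 0.998, 0.056, -0.0]
wrist_force: [2.3, -1.6, 2.9]
opening: -0.0
```

servo_tool:
  plan:
    - [[0,0,0.001,0,-1],[0,0,0,0,-1]]

```text
time_s: 16.85
eef_pos: [0.4183, 0.0158, 0.0902]
eef_rot: [0.0, 0.998, 0.056, -0.0]
wrist_force: [0.6, -0.7, 1.9]
opening: 0.004
```

servo_tool:
  plan:
    - [[0,0,0.001,0,-1],[0,0,0,0,-1]]

```text
time_s: 17.05
eef_pos: [0.4182, 0.0159, 0.0911]
eef_rot: [-0.0, 0.998, 0.056, -0.001]
wrist_force: [0.4, -0.7, 2.0]
opening: -0.001
```

servo_tool:
  plan:
    - [[0,0,0.001,0,-1],[0,0,0,0,-1]]

```text
time_s: 17.25
eef_pos: [0.4182, 0.0159, 0.0921]
eef_rot: [-0.0, 0.998, 0.056, -0.001]
wrist_force: [-0.8, -1.4, 2.1]
opening: 0.001
```

servo_tool:
  plan:
    - [[0,0,0.001,0,-1],[0,0,0,0,-1]]

```text
time_s: 17.45
eef_pos: [0.4182, 0.0161, 0.0931]
eef_rot: [-0.0, 0.998, 0.056, -0.0]
wrist_force: [0.1, -0.1, 0.7]
opening: -0.0
```

servo_tool:
  plan:
    - [[0,0,0.001,0,-1],[0,0,0,0,-1]]

```text
time_s: 17.65
eef_pos: [0.4184, 0.016, 0.0942]
eef_rot: [-0.0, 0.998, 0.056, -0.0]
wrist_force: [0.4, -0.2, -0.2]
opening: 0.001
```

servo_tool:
  plan:
    - [[0,0,0.001,0,-1],[0,0,0,0,-1]]

```text
time_s: 17.85
eef_pos: [0.4186, 0.0159, 0.0954]
eef_rot: [-0.0, 0.998, 0.056, 0.0]
wrist_force: [0.2, 0.2, 0.7]
opening: -0.0
```

```bash
python3 look.py f0
```

```text
17.9 [0.4187 0.0159 0.0953] 6.5 [-0.46  0.32  0.65]
```

View pics/f0.png

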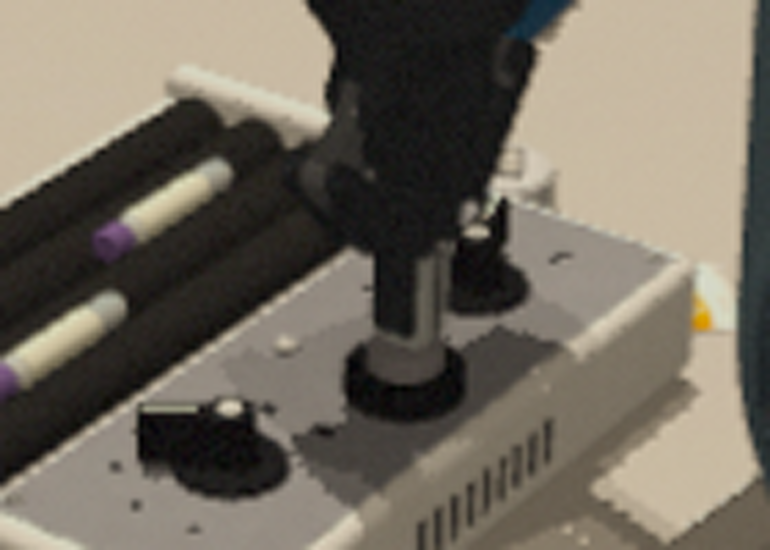

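servo_tool:
  plan:
    - [[0,0,0.03,0,-1],[0,0,0.04,0,-1],[0,0,0.04,0,-1],[-0.02,-0.04,0.02,0,-1],[-0.02,-0.045,0,0,-1],[-0.02,-0.045,0,0,-1],[-0.02,-0.045,0,0,-1],[0,-0.045,0,0,-1]]

```text
time_s: 18.7
eef_pos: [0.3368, -0.2055, 0.2255]
eef_rot: [0.0, 0.998, 0.056, 0.0]
wrist_force: [1.1, -0.2, 0.5]
opening: 0.003
```

servo_tool:
  plan:
    - [[0,-0.045,0,0,-1],[0,-0.045,0,0,-1],[0,-0.04,0,0,-1],[0,0,0,0,-1],[0,0,0,0,-1],[0,0,0,0,-1]]

```text
time_s: 19.3
eef_pos: [0.3385, -0.3331, 0.2249]
eef_rot: [-0.001, 0.998, 0.057, -0.0]
wrist_force: [-0.2, -0.3, 0.4]
opening: 0.002
```

```bash
python3 look.py g1; python3 -c "
from ov import *
show(2*.628,5*.628,'g2')
c=camera('top');cv2.imwrite('pics/g3.png',c['img'])"
```

```text
19.35 [ 0.3387 -0.3329  0.2251] 6.5 [-0.25 -1.2  -0.75]
```

View pics/g2.png

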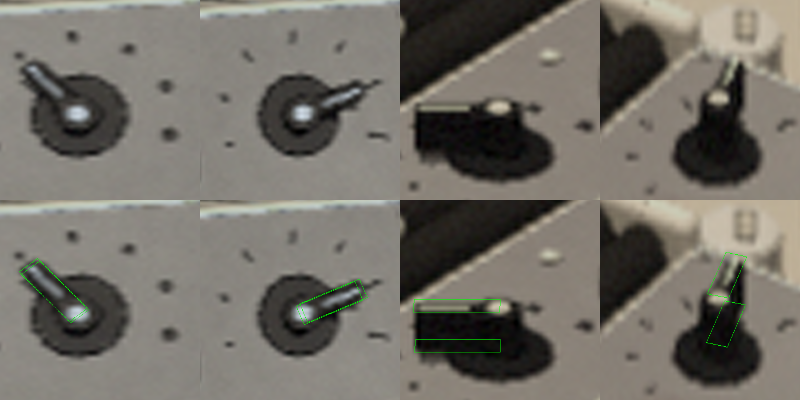

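View pics/g3.png

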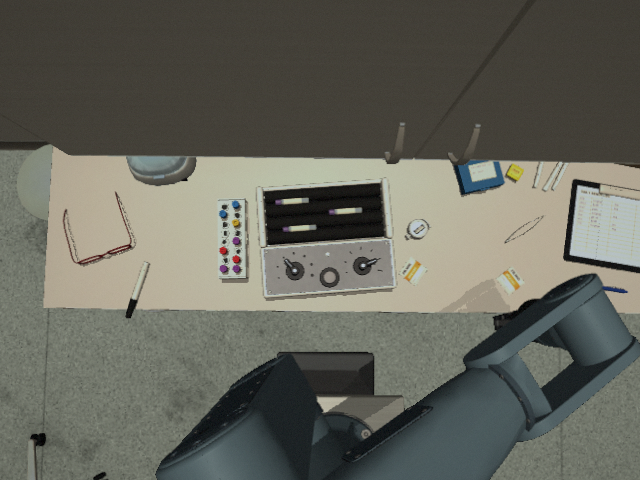

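View pics/g1.png

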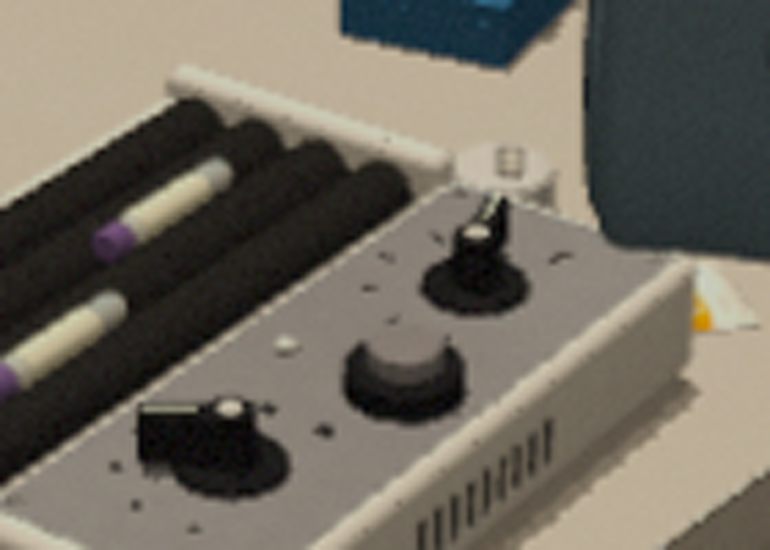

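```bash
python3 -c "
from bench import *
print(hand_in())"
```

```text
the job is handed in; nothing more can be done
None
```

The mixer is set and started: the speed dial is at position 3, the run-time dial is at position 6, and I pressed and released the start key. I handed the job in at about 19.5 s of the 54 s allowed; `hand_in()` gives no verdict.

- **Dials:** I pushed each pointer one click at a time with the closed fingertips. The highest force I read was about 8 N against the 25 N limit. The wrist force was read only at the end of each call, so short peaks between readings would not show.
- **Dial check:** In the last top and scene pictures both pointers lined up with their dot and bar and with the model drawn at the target positions.
- **Start key:** The finger stopped hard after about 5 mm of travel. I pressed past that stop, so the wrist briefly read about 61 N (limit 120 N). On backing off, the force fell from about 4–5 N to zero over about 5 mm, as a key springing back would. The last picture shows the key up and the arm clear.
- **Other things on the bench:** In the last top picture the tubes, rack, counter and sachet look to be where they were at the start. I checked this by eye only.
- **One disagreement:** At the start the run-time pointer looked about midway between positions 2 and 3, not resting in a click. It settled into position 3 at the first touch.

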